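# Set the shaker's hold-down screw over a test cartridge

### The arm

A 6-joint arm with a two-finger parallel gripper is mounted at the origin on a cart in front of the work surface, level with it; the furniture and walls round the work are solid. World frame = base frame: x ahead of the robot, y to its left, z up, the work surface at z = 0. Lengths are in m, angles in rad, forces in N, time in s.
With the tool pointing down it reaches from about 0.3 to 0.75 m from the base axis. Payload 8.5 kg.
Tool frame: the origin (TCP) lies midway between the tips of the shut fingers; the grasp point (between the pads) lies 19 mm behind it (env.pinch_z is the distance from the TCP to the grasp point, in m); z points along the fingers, y is the line along which they close (so a half turn about z gives the same grasp; the last joint's range is limited). The gripper opens to 88 mm and grips with 3 to 60 N. Pads are 18 mm wide; open, the fingers measure 123 mm over their backs; the gripper's body (75 mm by 187 mm) begins 45 mm behind the grasp point.
Start: joints at [-1.449, 0.381, 1.297, -0, 1.464, -0.215], TCP at [0.182, -0.519, 0.239] pointing down, gripper open.
Joint ranges: [-3.11, 3.11], [-0.89, 2.33], [0.22, 2.48], [-1.42, 4.56], [0.17, 2.85], [-2.88, 2.88]. Speed limits (rad/s): [2.39, 2.39, 3.14, 3.14, 3.14, 3.14].

### API

Orientations are given as [roll, pitch, yaw] about the fixed x, y, z axes, in that order (R = Rz(yaw) Ry(pitch) Rx(roll)).
In Python, from plant import env gives the robot as it stands.
- The arm moves only by the tool send_rows, never from a script. Its argument "series" is one flat list of numbers, 4 for each row, row after row: the shift along the tool's x, y, z scaled (see below), then the turn about the tool's z scaled (see below). In form: [dx, dy, dz, yaw, dx, dy, dz, yaw, ...]. A call has 1 to 10 rows; each row shifts and turns the commanded pose from where the row before left it, along the tool's axes as they then stand; what a row does not reach is not made up. The controller multiplies each number of a shift by 250 mm and each number of a turn by 90 degrees. A row lasts 1/12 s, in which the tool goes at most 41.7 mm and 7.16 degrees, less where a joint would pass 70% of its speed; a pose out of reach is approached as far as the arm can. A call with a number of a shift or a turn outside -1 to 1 is refused whole. A call with a gripper value outside its range is refused whole. "jaw" is the closure, from -1 (fully open) to 1 (shut), set as the call begins (left out, the last holds). The fingers move at their own pace and stop on an object; "squeeze" is the grip in N (left out, the last holds). Time passes only in rows, so rows that do not move let the fingers close. It gives the time, the measured TCP pose, the force, the opening and the grip force at its end, in the units of the state.
- env.observe(): the state, without advancing time (a new reading comes with each control period).
- env.read_camera(name): name is "side" or "top" or "wrist"; returns the picture (400x640x3 uint8, blue, green, red); there is no depth.
- env.camera_info(name): a dict with "fov_y" (degrees; the focal length in pixels is half the picture's height over the tangent of half this angle, whatever the lens; pixels are square), "cx", "cy" (the principal point, pixels), "cam_to_world" (4x4, takes a point from camera to world coordinates). Camera axes: x right, y down, z forward; pixel columns grow to the right and rows downward; lengths in m; the calibration is good to about 2 mm. A picture is of the moment at which its call begins: read the wrist's pose just before it. camera_info takes no time and is no camera call; for the wrist camera it gives the pose at the moment of the call.
- env.finish_job(): hands the job in; it is judged then, once.
The state is a dict: "clock": time; "joint_pos": joint angles; "joint_vel": joint speeds; "joint_torque": joint torques, N m; "tool_pos": TCP position; "ee_rot": TCP orientation; "ft_force": force on the tool from outside, world axes, zero at the start; "wrist_torque": the same for the moment, N m; "width": finger opening in m; "finger_force": force on a finger pad.
Only numpy, scipy, OpenCV 4.12 (cv2) and the standard library are available. Lean on these libraries where they do the work, as an engineer would, in place of code of your own. Each camera call takes 0.05 s, during which the arm holds its last target. There are 200 camera calls.

### The job

A test cartridge stands in the nest of the small bench shaker. Swing the hold-down arm over it until the arm meets its stop, turn the thumbscrew clockwise until its foot seats on the cartridge's lid (finger-tight, do not crush it), then back the screw off a quarter turn so that the foot is just clear of the lid. Finish with the fingers still gripping the thumbscrew at that setting, so that it cannot turn while I tighten the lock nut; leave everything else on the bench where it is.

Things in the scene. Friction and masses are not known exactly. Their poses are not given: they have to be found in the camera images.
- shaker: White bench shaker, fixed to the bench: housing 170 (x) x 146 (y) x 45 high with an aluminium platform, its top 58 above the bench. Origin: centre of its underside; -x is its front. The nest stands on the platform 40 in front of the centre, a steel pillar (16 thick, top at 182) 50 behind it. Tall equipment (up to 0.4 m high) stands to its left.
- nest (a point): Centre of the floor of the grey cartridge nest on the platform, 63 above the bench. Its square pocket is 38.5 wide inside; its walls reach 82 above the bench.
- test_cartridge: The cartridge to be held down: white box with a closed blue lid, 36 x 36 x 56, loose in the nest. Origin: centre of its underside; z up. The flat top of the lid is 55 above the origin.
- pivot (a point): On the axis of the pillar, level with the top face of the arm's bar (about 160 above the bench; differs by up to 2 from run to run). The arm swings level about this vertical axis.
- bar_mid (a point): Middle of the top face of the aluminium arm's bar, 55 from the pivot. The bar is 20 wide and 14 thick and runs 90 from the pivot to the thumbscrew's axis; round bosses, 25 to 29 in diameter, at both ends rise 5 above the bar. Site x axis: along the bar, toward the pivot; z up.
- swing_arm (a joint): Swing of the arm in rad. 0: on its stop with the screw over the middle of the cartridge, the bar pointing to the shaker's front (-x). Grows counter-clockwise seen from above, to the robot's right; starts at 0.6 to 0.95. It turns stiffly (0.18 N m) and stays where it is left.
- wing (a point): Centre of the thumbscrew's black wing, a bar 46 long, 11 thick and 24 high, on the screw's vertical axis; 15 of its height lie below this point and 9 above; under it are 6 of narrow hub and a hexagonal brass lock nut (19 wide, 6 high). Site x axis: along the wing, z up. Start: about 200 above the bench.
- thumbscrew (a joint): Turn of the thumbscrew in rad; grows clockwise seen from above, which lowers screw, wing and foot together by 12 mm a turn (coarse multi-start thread; a quarter turn is 3 mm). Starts anywhere in 0 to 1. The foot meets the lid after a further 0.9 to 2.7 rad. It runs with 0.05 N m of friction and stays where it is left; on the lid the torque rises, by about 0.4 N m a rad.
- foot: The hold-down foot with the screw and wing that it carries: a round rubber pad 24 in diameter at the screw's lower end that does not turn with it. Origin: centre of the pad's underside; z up.
- foot_face (a point): Centre of the underside of the foot's rubber pad; it starts about 1.5 to 5 mm higher than the cartridge's lid.
- next_cartridge: a second white test cartridge with a blue lid, 36 x 36 x 56, standing loose on the bench; a bystander.
- pipette: a micropipette, 219 long, lying on the bench; a bystander.
- lab_timer: a flat white digital timer, 68 x 66 x 18, lying on the bench; a bystander.
- tube_rack: an orange grid rack with three capped tubes in it, 68 x 139 x 64; a bystander.
- specimen_cup: a clear cup with a red screw lid, 56 in diameter, 54 high; a bystander.

How it is judged:
By the outcome, as a careful person would: the job done as asked, in the order asked, and still so for the second after the job is handed in, while the arm keeps its last pose, push and grip.
It also fails if it takes over 64 s, if anything falls off the work surface, if the arm or the gripper's body presses on something with over 40 N, if the wrist force passes 120 N, or if a joint passes its speed limit or range.

## Working session

There is one attempt and no reset: what is moved stays moved. The work goes in short steps, Python scripts to look and compute and a tool call to move; the robot and the scene stay as the last step left them, time stands still between calls to the robot, and variables do not carry over. Pictures are saved under pics/ and viewed, at most 10 in all, crops included, and the job is handed in when it is done.

Besides the shell and the picture viewer there is one more tool, called after "Request:" as name(argument=value, ...), one argument or row to a line, values as JSON. send_rows: Moves the arm, as the interface text tells. Its arguments: {"type":"object","properties":{"series":{"type":"array","items":{"type":"number","minimum":-1,"maximum":1}},"jaw":{"type":"number"},"squeeze":{"type":"number"}},"required":["series"]}

```bash
mkdir -p pics; ls; python3 - <<'E'
from plant import env
import cv2,numpy as np
print(env.observe(), env.pinch_z)
for n in ["top","side"]:
    im=env.read_camera(n); cv2.imwrite(f"pics/{n}0.png",im)
    i=env.camera_info(n); print(n,i['fov_y'],i['cx'],i['cy'],np.round(i['cam_to_world'],4).tolist())
E
```

```text
pics
{'clock': 0.0, 'joint_pos': array([-1.44926679e+00,  3.81144128e-01,  1.29826595e+00, -1.23706767e-05,
        1.46358478e+00, -2.15318056e-01]), 'joint_vel': array([-0.00057644,  0.00237534, -0.00020901,  0.00034225,  0.00010036,
       -0.00019359]), 'joint_torque': array([ 2.34163046e-03, -4.37920725e+01, -2.24556613e+01,  7.14964257e-02,
        3.52507608e-02, -1.29217938e-04]), 'tool_pos': array([ 0.18173222, -0.51880389,  0.23816387]), 'ee_rot': array([-3.14022020e+00, -2.87577581e-04,  3.36848732e-01]), 'ft_force': array([-0.4968631 ,  0.40061297, -0.15587506]), 'wrist_torque': array([-0.02979735,  0.0191244 , -0.00190699]), 'finger_force': 0.0, 'width': 0.08795883008383512} 0.0187
top 55.751239096270574 325.35616656696635 200.74213036721292 [[-0.0173, -0.9929, 0.1179, 0.4832], [-0.9998, 0.0174, 0.0004, -0.2275], [-0.0025, -0.1179, -0.993, 1.2374], [0.0, 0.0, 0.0, 1.0]]
side 48.731715472936486 322.58067117002446 200.17364735867707 [[-0.8907, -0.2476, 0.3814, 0.202], [-0.4547, 0.4933, -0.7416, 0.5951], [-0.0045, -0.8339, -0.5519, 0.7262], [0.0, 0.0, 0.0, 1.0]]
```

View pics/top0.png

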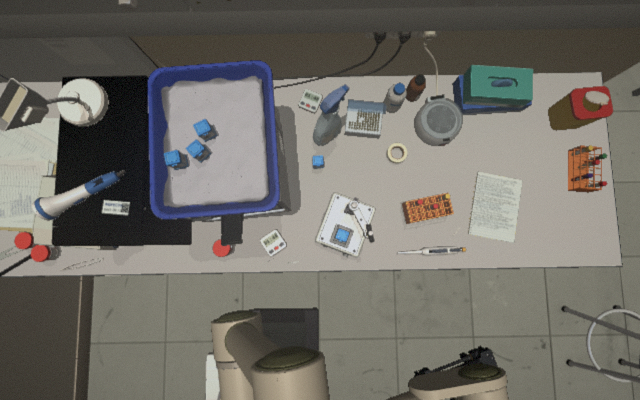

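View pics/side0.png

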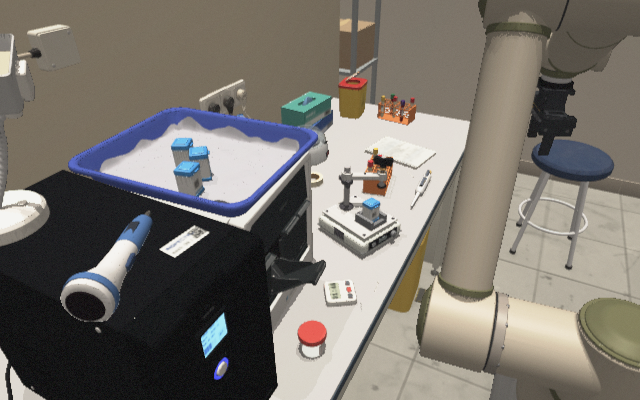

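The top view shows the shaker at about (347,225), with the arm swung to its right and the wing near (370,232). In the side view the shaker is at about (360,225) and the wing near (382,163). I'll enlarge both.

```bash
python3 - <<'E'
import cv2
a=cv2.imread("pics/top0.png")[185:265,305:395]; b=cv2.imread("pics/side0.png")[145:255,310:410]
cv2.imwrite("pics/topc.png",cv2.resize(a,None,fx=7,fy=7,interpolation=cv2.INTER_CUBIC))
cv2.imwrite("pics/sidec.png",cv2.resize(b,None,fx=5,fy=5,interpolation=cv2.INTER_CUBIC))
E
```

```text
(no output)
```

View pics/topc.png

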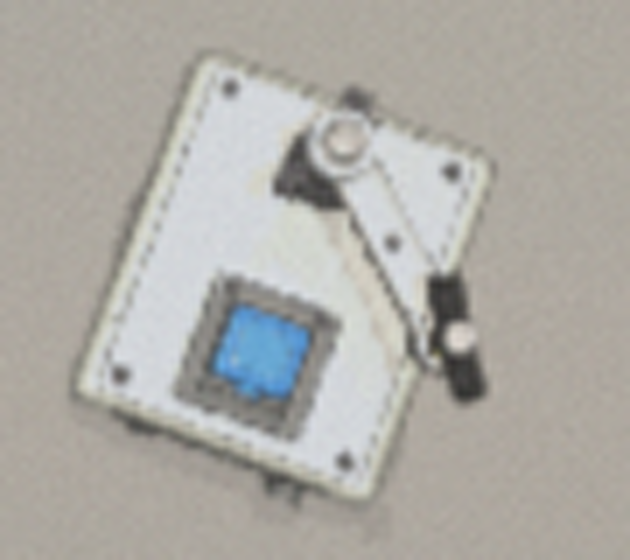

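View pics/sidec.png

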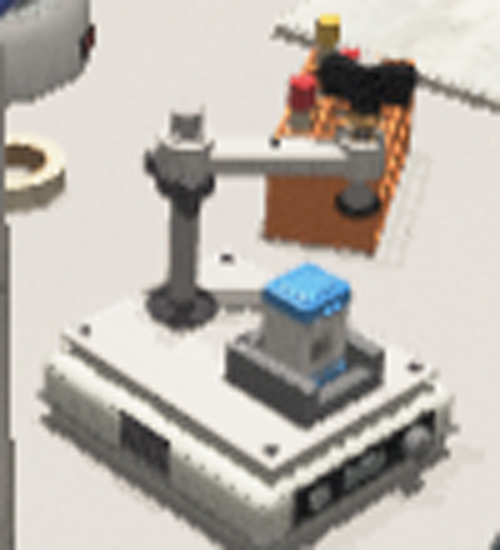

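```bash
cat > h.py <<'E'
from plant import env
import numpy as np
def ray(n,p,i=None):
    i=i or env.camera_info(n); f=200/np.tan(np.radians(i['fov_y']/2)); M=np.array(i['cam_to_world'])
    d=M[:3,:3]@np.array([(p[0]-i['cx'])/f,(p[1]-i['cy'])/f,1]); return M[:3,3],d
def atz(n,p,z,i=None):
    o,d=ray(n,p,i); return o+d*(z-o[2])/d[2]
def tri(rs):
    A=0;b=0
    for o,d in rs:
        d=d/np.linalg.norm(d);P=np.eye(3)-np.outer(d,d);A=A+P;b=b+P@o
    return np.linalg.solve(A,b)
E
python3 - <<'E'
from h import *
T=lambda u,v:(305+(u+.5)/7-.5,185+(v+.5)/7-.5)
S=lambda u,v:(310+(u+.5)/5-.5,145+(v+.5)/5-.5)
P={}
for k,(u,v,z) in dict(pillar=(345,138,.182),lid=(262,350,.118),wing=(460,337,.210),wA=(445,276,.209),wB=(472,400,.209),barhole=(392,243,.16),
  c1=(205,60,.05),c2=(487,165,.05),c3=(368,495,.05),c4=(82,392,.05),s1=(230,88,.058),s2=(452,172,.058),s3=(345,461,.058),s4=(120,374,.058)).items():
    P[k]=atz("top",T(u,v),z); print(k,P[k].round(4))
m=np.mean([P['s%d'%i] for i in (1,2,3,4)],0); print('centre',m.round(4))
f=(P['s3']+P['s4']-P['s1']-P['s2'])[:2]; print('front dir deg',np.degrees(np.arctan2(f[1],f[0])))
f=(P['c3']+P['c4']-P['c1']-P['c2'])[:2]; print('front dir deg',np.degrees(np.arctan2(f[1],f[0])))
for a,b in(('pillar','lid'),('pillar','wing'),('wB','wA'),('pillar','barhole')):
    d=(P[b]-P[a])[:2]; print(a,b,np.linalg.norm(d).round(4),np.degrees(np.arctan2(d[1],d[0])).round(1))
print('tri pillar',tri([ray('top',T(345,138)),ray('side',S(187,112))]).round(4))
print('tri lid',tri([ray('top',T(262,350)),ray('side',S(307,287))]).round(4))
print('tri wing top',tri([ray('top',T(460,337)),ray('side',S(368,60))]).round(4))
E
```

```text
pillar [ 0.5971 -0.3069  0.182 ]
lid [ 0.5148 -0.2744  0.118 ]
wing [ 0.5159 -0.3472  0.21  ]
wA [ 0.5396 -0.3422  0.209 ]
wB [ 0.4916 -0.3512  0.209 ]
barhole [ 0.5561 -0.3265  0.16  ]
c1 [ 0.648  -0.2544  0.05  ]
c2 [ 0.598  -0.3804  0.05  ]
c3 [ 0.4518 -0.3228  0.05  ]
c4 [ 0.4995 -0.1965  0.05  ]
s1 [ 0.634  -0.2651  0.058 ]
s2 [ 0.5944 -0.3636  0.058 ]
s3 [ 0.467  -0.3124  0.058 ]
s4 [ 0.507  -0.2137  0.058 ]
centre [ 0.5506 -0.2887  0.058 ]
front dir deg 158.01751487232156
front dir deg 158.6134868465271
pillar lid 0.0885 158.5
pillar wing 0.0907 -153.6
wB wA 0.0489 10.6
pillar barhole 0.0455 -154.4
tri pillar [ 0.5969 -0.3076  0.1763]
tri lid [ 0.5142 -0.2748  0.1135]
tri wing top [ 0.5158 -0.3478  0.2061]
```

The measurements agree with each other: pivot (0.597, -0.307), shaker front at 158.3°, arm at swing ≈0.84 rad, wing at (0.516, -0.347) lying along 10.6°. I'll hover above the wing first.

Request:
send_rows(
  series=[0.149,-0.021,-0.012,0,0.149,-0.021,-0.012,0,0.149,-0.021,-0.012,0,0.149,-0.021,-0.012,0,0.149,-0.021,-0.012,0,0.149,-0.021,-0.012,0,0.149,-0.021,-0.012,0,0.149,-0.021,-0.012,0,0.149,-0.021,-0.012,0,0.149,-0.021,-0.012,0],
  jaw=-1,
  squeeze=30,
)

```text
clock: 0.93
tool_pos: [0.5174, -0.3451, 0.2686]
ee_rot: [-3.141, 0.0, 0.337]
ft_force: [0.5, -1.6, -0.2]
width: 0.088
finger_force: 0.0
```

Request:
send_rows(
  series=[0,0,0,-0.079,0,0,0,-0.079,0,0,0,-0.079,0,0,0,-0.079,0,0,0,-0.079,0,0,0,-0.079,0,0,0,-0.079,0,0,0,-0.079,0,0,0,-0.079,0,0,0,-0.079],
)

```text
clock: 1.77
tool_pos: [0.5159, -0.3464, 0.2683]
ee_rot: [-3.141, -0.001, 1.584]
ft_force: [0.4, 0.5, -0.1]
width: 0.0881
finger_force: 0.0
```

Request:
send_rows(
  series=[0,0,0,-0.079,0,0,0,-0.079,0,0,0,-0.079,0,0,0,-0.079,0,0,0,-0.079,0,0,0,-0.079,0,0,0,-0.079,0,0,0,-0.079,0,0,0,-0.079,0,0,0,-0.079],
)

```text
clock: 2.6
tool_pos: [0.5159, -0.3463, 0.2683]
ee_rot: [3.141, -0.001, 2.825]
ft_force: [0.3, -0.1, 0.0]
width: 0.0881
finger_force: 0.0
```

Request:
send_rows(
  series=[0,0,0,-0.079,0,0,0,-0.079,0,0,0,-0.079,0,0,0,-0.079,0,0,0,0,0,0,0,0],
)

```text
clock: 3.1
tool_pos: [0.5159, -0.3464, 0.2684]
ee_rot: [3.141, -0.0, -2.972]
ft_force: [-0.1, -0.5, 0.3]
width: 0.0882
finger_force: 0.0
```

```bash
python3 - <<'E'
from h import *
import cv2
s=env.observe(); print(s['clock'],s['joint_pos'].round(3),s['tool_pos'].round(4),s['ee_rot'].round(4),s['ft_force'].round(2),s['wrist_torque'].round(3))
i=env.camera_info("wrist"); im=env.read_camera("wrist"); cv2.imwrite("pics/w1.png",im); print(i['fov_y'],i['cx'],i['cy'],np.array(i['cam_to_world']).round(4).tolist())
E
```

```text
3.1 [-0.781  0.494  1.024  0.     1.624 -2.522] [ 0.5159 -0.3464  0.2684] [ 3.1410e+00 -4.0000e-04 -2.9719e+00] [-0.15 -0.54  0.32] [ 0.093 -0.149  0.018]
71.75971897711239 323.55267479725376 202.3512953818708 [[-0.1697, 0.935, 0.3113, 0.4344], [0.9855, 0.1609, 0.0537, -0.3596], [0.0001, 0.3159, -0.9488, 0.4149], [0.0, 0.0, 0.0, 1.0]]
```

View pics/w1.png

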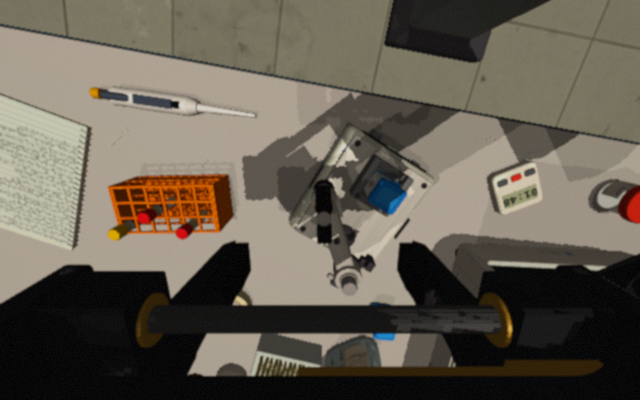

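The wrist view shows the wing upright at about column 323, rows 182–241, with its pin near (323,218). It lies almost parallel to the tool x axis, midway between the fingers. I'll work out its position and compare.

```bash
python3 - <<'E'
from h import *
import cv2
i=env.camera_info("wrist")
for p in [(322,183),(324,240),(323,218)]: print(p,atz("wrist",p,.209,i).round(4))
im=cv2.imread("pics/w1.png")[160:300,270:410]
cv2.imwrite("pics/w1c.png",cv2.resize(im,None,fx=4,fy=4,interpolation=cv2.INTER_CUBIC))
E
```

```text
(322, 183) [ 0.4868 -0.3518  0.209 ]
(324, 240) [ 0.5342 -0.3421  0.209 ]
(323, 218) [ 0.5151 -0.3462  0.209 ]
```

View pics/w1c.png

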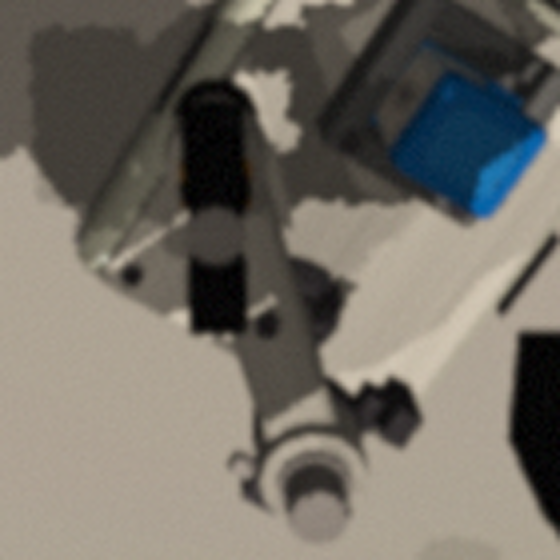

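The wing axis at (0.515, -0.346) agrees with the TCP to about 1 mm, and the angle to about 1°. I'll descend and grip.

Request:
send_rows(
  series=[0,0,0.07,0,0,0,0.07,0,0,0,0.07,0,0,0,0.06,0,0,0,0.04,0,0,0,0.03,-0.01,0,0,0,0],
)

```text
clock: 3.73
tool_pos: [0.5157, -0.3462, 0.1824]
ee_rot: [3.14, -0.001, -2.953]
ft_force: [0.6, 0.3, -0.3]
width: 0.088
finger_force: 0.0
```

Request:
send_rows(
  series=[0,0,0,0,0,0,0,0,0,0,0,0,0,0,0,0,0,0,0,0,0,0,0,0,0,0,0,0,0,0,0,0],
  jaw=1,
  squeeze=25,
)

```text
clock: 4.4
tool_pos: [0.516, -0.3464, 0.1838]
ee_rot: [-3.142, 0.0, -2.953]
ft_force: [0.4, 0.2, -0.3]
width: 0.0369
finger_force: 0.0
```

```bash
python3 - <<'E'
from h import *
s=env.observe(); print(s['clock'],s['joint_pos'].round(3),s['tool_pos'].round(4),s['ee_rot'].round(4),s['ft_force'].round(2),s['wrist_torque'].round(3),s['width'],s['finger_force'])
# plan arc: wing follows pivot circle by a degrees in N rows of d deg; relative axis tool yaw psi
def arc(piv,p,yaw,total,n):
    d=np.radians(total/n); c,s_=np.cos(-d),np.sin(-d); R=np.array([[c,-s_],[s_,c]]); out=[]
    r=np.array(p)-piv
    for k in range(n):
        r2=R@r; w=r2-r
        x=np.array([np.cos(yaw),np.sin(yaw)]); y=np.array([np.sin(yaw),-np.cos(yaw)])
        out.append((w@x/.25,w@y/.25,np.degrees(d)/90)); r=r2; yaw-=d
    return np.array(out),r+piv
p=s['tool_pos'][:2]; piv=np.array([.597,-.3072]); print(np.linalg.norm(p-piv))
r=(p-piv); print('arm deg',np.degrees(np.arctan2(r[1],r[0]))%360)
o,e=arc(piv,p,s['ee_rot'][2],48,16); print(o.round(4),e)
E
```

```text
4.4 [-0.782  0.547  1.177  0.     1.418 -2.541] [ 0.516  -0.3464  0.1838] [-3.1415  0.     -2.9525] [ 0.37  0.16 -0.27] [ 0.054 -0.142  0.056] 0.03694981305869642 0.0
0.09002986509432515
arm deg 205.83980922631434
[[0.0044 0.0183 0.0333]
 [0.0044 0.0183 0.0333]
 [0.0044 0.0183 0.0333]
 [0.0044 0.0183 0.0333]
 [0.0044 0.0183 0.0333]
 [0.0044 0.0183 0.0333]
 [0.0044 0.0183 0.0333]
 [0.0044 0.0183 0.0333]
 [0.0044 0.0183 0.0333]
 [0.0044 0.0183 0.0333]
 [0.0044 0.0183 0.0333]
 [0.0044 0.0183 0.0333]
 [0.0044 0.0183 0.0333]
 [0.0044 0.0183 0.0333]
 [0.0044 0.0183 0.0333]
 [0.0044 0.0183 0.0333]] [ 0.51362038 -0.27324097]
```

Request:
send_rows(
  series=[0,0,0,0,0,0,0,0,0,0,0,0,0,0,0,0,0,0,0,0,0,0,0,0,0,0,0,0],
)

```text
clock: 4.98
tool_pos: [0.516, -0.3464, 0.1837]
ee_rot: [3.142, -0.0, -2.952]
ft_force: [-0.3, -0.4, -0.2]
width: 0.0106
finger_force: 25.0
```

```bash
cat > st.py <<'E'
from h import *
s=env.observe(); p=s['tool_pos']; piv=np.array([.597,-.3072]); r=p[:2]-piv
print(round(s['clock'],2),'q6',s['joint_pos'][5].round(3),p.round(4),'yaw deg',np.degrees(s['ee_rot'][2]).round(2),'F',s['ft_force'].round(2),'T',s['wrist_torque'].round(3),round(s['width'],4),s['finger_force'],
 'r',np.linalg.norm(r).round(4),'armdeg',(np.degrees(np.arctan2(r[1],r[0]))%360).round(2))
E
python3 st.py
```

```text
4.98 q6 -2.541 [ 0.516  -0.3464  0.1837] yaw deg -169.16 F [-0.34 -0.38 -0.16] T [ 0.072 -0.153  0.024] 0.0106 24.999991049990058 r 0.09 armdeg 205.82
```

Gripped at 25 N with the opening at 10.6 mm. Now I'll swing the arm along its arc and turn the tool with it.

Request:
send_rows(
  series=[0.0044,0.0183,0,0.0333,0.0044,0.0183,0,0.0333,0.0044,0.0183,0,0.0333,0.0044,0.0183,0,0.0333,0.0044,0.0183,0,0.0333,0.0044,0.0183,0,0.0333,0.0044,0.0183,0,0.0333],
)

```text
clock: 5.57
tool_pos: [0.5071, -0.3152, 0.1837]
ee_rot: [-3.14, 0.0, 2.962]
ft_force: [-0.9, -2.3, -0.3]
width: 0.0106
finger_force: 25.0
```

```bash
python3 st.py
```

```text
5.57 q6 -2.144 [ 0.5071 -0.3152  0.1837] yaw deg 169.69 F [-0.86 -2.33 -0.27] T [-0.421 -0.043 -0.012] 0.0106 24.998649498447776 r 0.0903 armdeg 185.11
```

Request:
send_rows(
  series=[0.0044,0.0183,0,0.0333,0.0044,0.0183,0,0.0333,0.0044,0.0183,0,0.0333,0.0044,0.0183,0,0.0333,0.0044,0.0183,0,0.0333,0.0044,0.0183,0,0.0333,0.0044,0.0183,0,0.0333,0,0,0,0],
)

```text
clock: 6.23
tool_pos: [0.5103, -0.2818, 0.1837]
ee_rot: [-3.141, -0.001, 2.597]
ft_force: [-1.3, 0.4, -0.2]
width: 0.0109
finger_force: 25.0
```

```bash
python3 st.py
```

```text
6.23 q6 -1.733 [ 0.5103 -0.2818  0.1837] yaw deg 148.79 F [-1.27  0.41 -0.18] T [0.151 0.21  0.021] 0.0109 25.00069490633905 r 0.0904 armdeg 163.65
```

Request:
send_rows(
  series=[0.0015,0.0061,0,0.0111,0.0015,0.0061,0,0.0111,0.0015,0.0061,0,0.0111,0.0015,0.0061,0,0.0111,0,0,0,0],
)

```text
clock: 6.65
tool_pos: [0.5124, -0.276, 0.1837]
ee_rot: [-3.142, -0.001, 2.528]
ft_force: [-5.0, 0.8, 0.1]
width: 0.0109
finger_force: 25.0
```

```bash
python3 st.py
```

```text
6.65 q6 -1.654 [ 0.5124 -0.276   0.1837] yaw deg 144.83 F [-5.05  0.82  0.1 ] T [ 0.063  0.642 -0.055] 0.0109 25.000478932633996 r 0.0902 armdeg 159.75
```

Request:
send_rows(
  series=[0.0035,0.0056,0,0.0111,0.0015,0.0061,0,0.0111,0,0,0,0],
)

```text
clock: 6.9
tool_pos: [0.5133, -0.2732, 0.1837]
ee_rot: [-3.141, 0.0, 2.493]
ft_force: [-3.1, -1.8, -0.6]
width: 0.0109
finger_force: 25.0
```

```bash
python3 st.py
```

```text
6.9 q6 -1.614 [ 0.5133 -0.2732  0.1837] yaw deg 142.82 F [-3.06 -1.82 -0.56] T [-0.243  0.478  0.071] 0.0109 25.000329120084643 r 0.0904 armdeg 157.9
```

Request:
send_rows(
  series=[0.0015,0.0061,0,0.0111,0.0015,0.0061,0,0.0111,0,0,0,0],
)

```text
clock: 7.15
tool_pos: [0.5137, -0.2723, 0.1837]
ee_rot: [-3.137, 0.001, 2.457]
ft_force: [-7.9, -10.2, -1.8]
width: 0.0111
finger_force: 25.0
```

```bash
python3 st.py
```

```text
7.15 q6 -1.574 [ 0.5137 -0.2723  0.1837] yaw deg 140.77 F [ -7.94 -10.16  -1.79] T [-1.771  1.265  0.058] 0.0111 25.000709127634764 r 0.0903 armdeg 157.23
```

The arm is on its stop: it is blocked at 157.2°, with about 12 N of push. I'll ease most of that push off, then start turning the screw with the descent matched to the thread.

Request:
send_rows(
  series=[0.0004,-0.0056,0,0,0,0,0,0],
)

```text
clock: 7.32
tool_pos: [0.5134, -0.2726, 0.1837]
ee_rot: [-3.14, 0.001, 2.458]
ft_force: [-4.3, -5.9, -0.9]
width: 0.0105
finger_force: 25.0
```

```bash
cat > av.py <<'E'
from h import *
import sys
n=int(sys.argv[1]) if len(sys.argv)>1 else 4
L=[]
for k in range(n):
    s=env.observe(); L.append([s['wrist_torque'][2],s['joint_torque'][5],*s['ft_force']]); 
    if k<n-1: env.read_camera("side")
L=np.array(L); print('Tz mean',L[:,0].mean().round(3),'sd',L[:,0].std().round(3),'J6',L[:,1].mean().round(3),'F',L[:,2:].mean(0).round(1))
exec(open('st.py').read())
E
python3 av.py 5
```

```text
Tz mean -0.015 sd 0.019 J6 0.017 F [-4.2 -6.6 -1.1]
7.52 q6 -1.578 [ 0.5134 -0.2726  0.1837] yaw deg 140.83 F [-3.54 -7.69 -1.05] T [-1.139  0.672  0.002] 0.0106 25.000091734109446 r 0.0905 armdeg 157.55
```

Request:
send_rows(
  series=[0,0,0.0007,0.0556,0,0,0.0007,0.0556,0,0,0.0007,0.0556,0,0,0.0007,0.0556,0,0,0.0007,0.0556,0,0,0.0007,0.0556,0,0,0,0],
)

```text
clock: 8.1
tool_pos: [0.5133, -0.2727, 0.1827]
ee_rot: [-3.14, 0.002, 1.929]
ft_force: [-5.2, -6.8, -1.1]
width: 0.011
finger_force: 25.0
```

```bash
python3 av.py 4
```

```text
Tz mean -0.061 sd 0.023 J6 0.387 F [-5.3 -7.1 -1.2]
8.25 q6 -1.053 [ 0.5133 -0.2727  0.1827] yaw deg 110.8 F [-5.35 -7.29 -1.76] T [-1.227  0.729 -0.075] 0.0109 25.00002399785444 r 0.0905 armdeg 157.61
```

Request:
send_rows(
  series=[0,0,0.0007,0.0556,0,0,0.0007,0.0556,0,0,0.0007,0.0556,0,0,0.0007,0.0556,0,0,0,0],
)

```text
clock: 8.67
tool_pos: [0.5132, -0.2727, 0.182]
ee_rot: [-3.141, 0.003, 1.58]
ft_force: [-5.0, -7.6, -0.5]
width: 0.0109
finger_force: 25.0
```

```bash
python3 av.py 4
```

```text
Tz mean -0.068 sd 0.023 J6 0.386 F [-5.  -6.9 -0.9]
8.82 q6 -0.704 [ 0.5132 -0.2727  0.182 ] yaw deg 90.78 F [-4.51 -7.16 -1.04] T [-1.259  0.883 -0.098] 0.0107 24.999971534125507 r 0.0906 armdeg 157.63
```

Request:
send_rows(
  series=[0,0,0.0007,0.0556,0,0,0.0007,0.0556,0,0,0,0],
)

```text
clock: 9.07
tool_pos: [0.5132, -0.2727, 0.1817]
ee_rot: [-3.141, 0.003, 1.405]
ft_force: [-5.1, -7.0, 0.1]
width: 0.0106
finger_force: 25.0
```

```bash
python3 av.py 4
```

```text
Tz mean -0.038 sd 0.022 J6 0.381 F [-5.1 -6.8 -0.2]
9.22 q6 -0.529 [ 0.5132 -0.2727  0.1817] yaw deg 80.77 F [-5.7  -7.3  -0.59] T [-1.265  0.914 -0.015] 0.011 25.00009341398254 r 0.0906 armdeg 157.64
```

Request:
send_rows(
  series=[0,0,0.0007,0.0556,0,0,0.0007,0.0556,0,0,0,0],
)

```text
clock: 9.47
tool_pos: [0.5131, -0.2727, 0.1813]
ee_rot: [3.141, 0.003, 1.231]
ft_force: [-6.9, -6.9, -0.9]
width: 0.0108
finger_force: 25.0
```

```bash
python3 av.py 4|head -1
```

```text
Tz mean -0.07 sd 0.011 J6 0.38 F [-6.  -6.7 -0.7]
```

Request:
send_rows(
  series=[0,0,0.0007,0.0556,0,0,0.0007,0.0556,0,0,0,0],
)

```text
clock: 9.87
tool_pos: [0.5131, -0.2727, 0.181]
ee_rot: [3.141, 0.003, 1.056]
ft_force: [-6.4, -6.7, -0.8]
width: 0.0108
finger_force: 25.0
```

```bash
python3 av.py 4|head -1
```

```text
Tz mean -0.045 sd 0.031 J6 0.38 F [-6.1 -6.8 -0.7]
```

Request:
send_rows(
  series=[0,0,0.0007,0.0556,0,0,0.0007,0.0556,0,0,0,0],
)

```text
clock: 10.27
tool_pos: [0.5131, -0.2727, 0.1807]
ee_rot: [3.141, 0.002, 0.881]
ft_force: [-6.0, -6.7, -0.0]
width: 0.0105
finger_force: 25.0
```

```bash
python3 av.py 4
```

```text
Tz mean -0.043 sd 0.02 J6 0.379 F [-5.8 -7.   0.3]
10.42 q6 -0.005 [ 0.5131 -0.2727  0.1807] yaw deg 50.75 F [-5.4  -7.27  0.09] T [-1.254  1.031 -0.044] 0.0109 24.999944656156003 r 0.0907 armdeg 157.64
```

Request:
send_rows(
  series=[0,0,0.0007,0.0556,0,0,0.0007,0.0556,0,0,0,0],
)

```text
clock: 10.67
tool_pos: [0.5131, -0.2727, 0.1803]
ee_rot: [3.14, 0.002, 0.707]
ft_force: [-6.0, -6.8, 0.1]
width: 0.0106
finger_force: 25.0
```

```bash
python3 av.py 4|head -1
```

```text
Tz mean -0.051 sd 0.027 J6 0.378 F [-6.  -6.9 -0.1]
```

Request:
send_rows(
  series=[0,0,0.0007,0.0556,0,0,0.0007,0.0556,0,0,0,0],
)

```text
clock: 11.07
tool_pos: [0.513, -0.2726, 0.18]
ee_rot: [3.14, 0.002, 0.532]
ft_force: [-6.2, -6.9, -0.4]
width: 0.0109
finger_force: 25.0
```

```bash
python3 av.py 4|head -1
```

```text
Tz mean -0.043 sd 0.006 J6 0.378 F [-6.1 -6.4  0.2]
```

Request:
send_rows(
  series=[0,0,0.0007,0.0556,0,0,0.0007,0.0556,0,0,0,0],
)

```text
clock: 11.47
tool_pos: [0.513, -0.2727, 0.1798]
ee_rot: [3.139, 0.002, 0.357]
ft_force: [-7.0, -7.0, 1.6]
width: 0.0106
finger_force: 25.0
```

```bash
python3 av.py 4
```

```text
Tz mean -0.018 sd 0.02 J6 0.416 F [-7.  -6.2  1.5]
11.62 q6 0.519 [ 0.513  -0.2727  0.1798] yaw deg 20.73 F [-7.03 -4.93  1.57] T [-1.111  1.202 -0.041] 0.0108 25.00019045546651 r 0.0908 armdeg 157.65
```

Joint 6's torque has risen by 0.04 N m at 120° of turn, which suggests the foot has just touched the lid. I'll go on in small steps.

Request:
send_rows(
  series=[0,0,0.0007,0.0556,0,0,0,0],
)

```text
clock: 11.78
tool_pos: [0.513, -0.2727, 0.1798]
ee_rot: [3.139, 0.001, 0.27]
ft_force: [-6.7, -6.7, 1.9]
width: 0.011
finger_force: 25.0
```

```bash
python3 av.py 5
```

```text
Tz mean 0.015 sd 0.031 J6 0.316 F [-6.8 -6.6  1.9]
11.98 q6 0.606 [ 0.513  -0.2727  0.1798] yaw deg 15.72 F [-6.66 -6.1   1.8 ] T [-1.067  1.238 -0.011] 0.011 25.000307634472847 r 0.0908 armdeg 157.67
```

Request:
send_rows(
  series=[0,0,0.0006,0.0444,0,0,0,0],
)

```text
clock: 12.15
tool_pos: [0.513, -0.2727, 0.1797]
ee_rot: [3.139, 0.001, 0.202]
ft_force: [-7.4, -6.3, 2.8]
width: 0.0112
finger_force: 25.0
```

```bash
python3 av.py 5
```

```text
Tz mean 0.025 sd 0.032 J6 0.28 F [-7.7 -6.1  2.9]
12.35 q6 0.676 [ 0.513  -0.2727  0.1797] yaw deg 11.74 F [-8.49 -6.04  3.1 ] T [-1.072  1.36  -0.019] 0.0106 25.00041362363845 r 0.0908 armdeg 157.66
```

```bash
python3 - <<'E'
from h import *
import cv2
a=env.read_camera("side")[140:230,320:410]
cv2.imwrite("pics/s2.png",cv2.resize(a,None,fx=6,fy=6,interpolation=cv2.INTER_CUBIC))
E
```

```text
(no output)
```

View pics/s2.png

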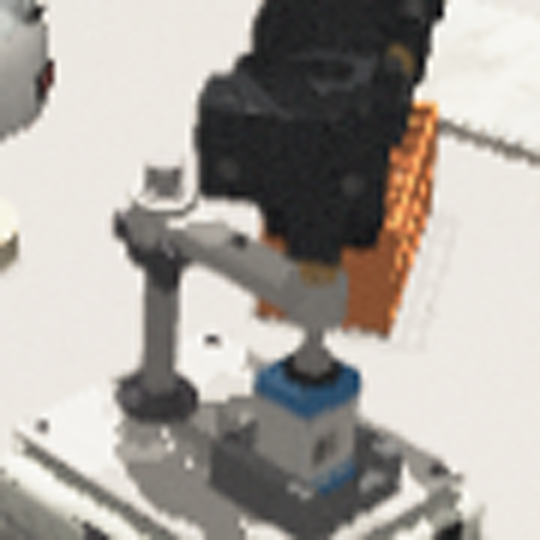

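The side view shows the black foot at about (315,370), centred on the blue lid and apparently touching it, with the arm in line over the nest. I'll tighten a little more, without pressing down, to confirm it is seated.

Request:
send_rows(
  series=[0,0,0,0.0333,0,0,0,0.0333,0,0,0,0],
)

```text
clock: 12.65
tool_pos: [0.513, -0.2727, 0.1797]
ee_rot: [3.139, 0.001, 0.098]
ft_force: [-7.1, -5.9, 3.9]
width: 0.0107
finger_force: 25.0
```

```bash
python3 av.py 6
```

```text
Tz mean 0.081 sd 0.017 J6 0.248 F [-7.5 -6.2  3.4]
12.9 q6 0.78 [ 0.513  -0.2727  0.1797] yaw deg 5.75 F [-7.28 -6.71  3.97] T [-1.072  1.377  0.101] 0.011 25.000455351546407 r 0.0908 armdeg 157.65
```

Torque is up by about 0.13 N m, about 18° past first contact, so the screw is seated finger-tight. Now I'll back it off a quarter turn and rise with the thread.

Request:
send_rows(
  series=[0,0,-0.0007,-0.0556,0,0,-0.0007,-0.0556,0,0,-0.0007,-0.0556,0,0,-0.0007,-0.0556,0,0,-0.0007,-0.0556,0,0,-0.0007,-0.0556,0,0,-0.0007,-0.0556,0,0,-0.0007,-0.0556,0,0,-0.0007,-0.0556,0,0,-0.0007,-0.0556],
)

```text
clock: 13.73
tool_pos: [0.5131, -0.2727, 0.1809]
ee_rot: [3.141, 0.002, 0.978]
ft_force: [-5.2, -7.0, -1.1]
width: 0.0106
finger_force: 25.0
```

Request:
send_rows(
  series=[0,0,-0.0006,-0.0556,0,0,-0.0006,-0.0556,0,0,-0.0006,-0.0556,0,0,-0.0006,-0.0556,0,0,-0.0006,-0.0556,0,0,-0.0006,-0.0556,0,0,-0.0006,-0.0556,0,0,-0.0006,-0.0556,0,0,-0.0003,-0.0333,0,0,0,0],
)

```text
clock: 14.57
tool_pos: [0.5133, -0.2727, 0.1823]
ee_rot: [-3.141, 0.003, 1.727]
ft_force: [-5.3, -7.2, -0.4]
width: 0.0109
finger_force: 25.0
```

```bash
python3 av.py 6;  python3 - <<'E'
from h import *
import cv2
a=env.read_camera("side")[140:230,320:410]
cv2.imwrite("pics/s3.png",cv2.resize(a,None,fx=6,fy=6,interpolation=cv2.INTER_CUBIC))
E
```

```text
Tz mean 0.037 sd 0.037 J6 -0.14 F [-5.2 -7.1 -0.5]
14.82 q6 -0.844 [ 0.5133 -0.2727  0.1823] yaw deg 98.81 F [-5.21 -6.83 -0.94] T [-1.283  0.867  0.006] 0.0108 25.000108662061393 r 0.0906 armdeg 157.62
```

View pics/s3.png

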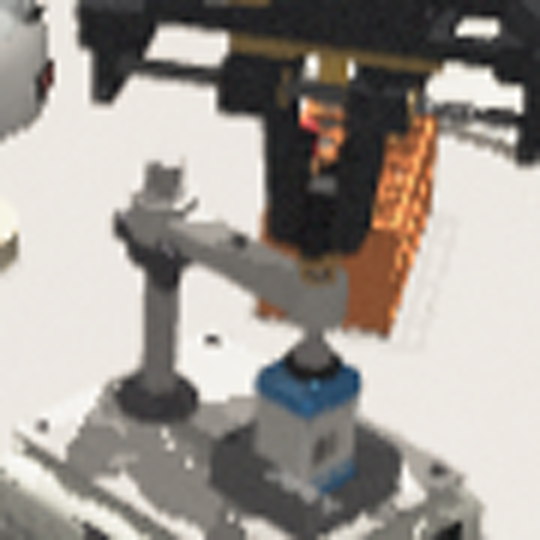

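The foot now sits higher, at about (318,360), clear of the lid. The tool backed off 93°, the wing is still gripped at 25 N, and the arm is on its stop. I'll hand the job in.

```bash
python3 -c "
from plant import env
print(env.finish_job())"
```

```text
the job is handed in; nothing more can be done
None
```

The job is handed in: the arm is on its stop, the foot was seated finger-tight (about 0.13 N m above the running friction) and then backed off 93° to leave it roughly 2.5 mm clear of the lid, and the fingers still hold the thumbscrew at 25 N.

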